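Find the full tin in the tin chest by its weight

TASK

Only one of the three identical closed tins in the wooden chest is still full, and only its weight tells which: swing the chest's lid open by its brass pull, past upright so that it stays back, then heft the tins against one another. Finish with the heaviest tin held up in the gripper, upright, still and wholly above the rim of the chest; the program ends while holding it. Leave the lid open and the two lighter tins standing in the chest, drop or tip no tin, and do not disturb the mug, the teaspoon or the apple.

Things in the scene. Friction and masses are not known exactly. Their poses are not given: they have to be found in the camera images.
- chest: low dark wooden chest, fixed; outside 136 (x) by 392 (y) by 120 mm high without lid, walls and floor 8 mm. Three bays in a row, centres at x = 0, y = 118, 0, -118 mm, parted only by 6 mm ribs at y = 59, -59 mm, 22 mm high above the inner floor. Origin: centre of its underside (inner floor z = 8 mm); x: from front (pull) to back (hinge), y: to its left end, z: up
- chest_lid (a joint): the chest's lid, 10 mm thick, 0 = shut, grows as its front edge swings up and back, 1.9 rad = stop; vertical at 1.57. The hinge is stiff (about 0.45 N m): the lid stays wherever it is left. Lifting it by the pull takes about 4 N
- chest_lid_pull (a point): middle of the brass bar that is the lid's pull: a round bar 9 mm thick, 88 mm straight length along the chest's y, with a clear gap of 35 mm behind it to the lid's front edge, in the plane of the lid. Shut, the bar lies 178 mm in front of the hinge line and 5 mm above it
- chest_lid_hinge (a point): middle of the lid's hinge line, which runs along the chest's y on the top back edge of the chest, 68 mm behind the chest's origin and 120 mm above its underside
- caddy_a: one of three look-alike closed round tins of bare metal, 59 mm across (rolled edges 60), 105 mm tall, slip lid fast; loose, 0.1 to 0.6 kg, one of them at least 0.17 kg heavier than the other two. Stands upright on the chest floor within 8 mm of a bay centre, in any of the bays. Origin: centre of its underside; z: up its axis
- caddy_b: one of three look-alike closed round tins of bare metal, 59 mm across (rolled edges 60), 105 mm tall, slip lid fast; loose, 0.1 to 0.6 kg, one of them at least 0.17 kg heavier than the other two. Stands upright on the chest floor within 8 mm of a bay centre, in any of the bays. Origin: centre of its underside; z: up its axis
- caddy_c: one of three look-alike closed round tins of bare metal, 59 mm across (rolled edges 60), 105 mm tall, slip lid fast; loose, 0.1 to 0.6 kg, one of them at least 0.17 kg heavier than the other two. Stands upright on the chest floor within 8 mm of a bay centre, in any of the bays. Origin: centre of its underside; z: up its axis
- mug: bystander: blue and white mug, 78 mm across (112 with handle), 92 mm tall, left of the chest. Origin: centre of its underside
- teaspoon: bystander: teaspoon 135 x 28 x 11 mm lying right of the chest. Origin: under its middle
- apple: bystander: apple, 80 mm across, 69 mm tall, at the back right. Origin: centre of its underside

How it is judged:
On the way, in this order (a step that is already met when the one before it is completed fails the run):
1. the lid stands open, at or past upright (value of joint chest_lid above 1.5 rad), for 0.2 s.
2. a lighter tin has been lifted off the chest's floor in the fingers while the heaviest (over 3 N) stands in the chest, as hefting any two tins must do (((z of caddy_a in the frame of chest above 0.013 m and contact force between the fingers and caddy_a above 0.5 N and contact force between caddy_a and chest below 0.05 N and contact force between any of caddy_b, caddy_c and chest above 3 N) or (z of caddy_b in the frame of chest above 0.013 m and contact force between the fingers and caddy_b above 0.5 N and contact force between caddy_b and chest below 0.05 N and contact force between any of caddy_a, caddy_c and chest above 3 N) or (z of caddy_c in the frame of chest above 0.013 m and contact force between the fingers and caddy_c above 0.5 N and contact force between caddy_c and chest below 0.05 N and contact force between any of caddy_a, caddy_b and chest above 3 N))), for 0.1 s.
At the end, for the whole second after the job is handed in: Heaviest tin held in the fingers (over 1 N), under 0.04 m/s, upright within 0.3 rad, underside above the chest's 120 mm rim, touching no chest, lid or tin; lid open beyond 1.45 rad; the other two standing still on the chest's floor (tilt under 0.12 rad), pressing on it with under 3 N each (value of joint chest_lid above 1.45 rad and ((height (world z) of caddy_a above 0.121 m and angle between caddy_a's own z axis and vertical below 0.3 rad and linear speed of caddy_a below 0.04 m/s and contact force between the fingers and caddy_a above 1 N and contact force between caddy_a and chest below 0.05 N and contact force between caddy_a and caddy_b below 0.05 N and contact force between each of caddy_b, caddy_c and chest below 3 N and (x of caddy_b in the frame of chest between -0.045 and 0.045 m and y of caddy_b in the frame of chest between -0.17 and 0.17 m and z of caddy_b in the frame of chest below 0.014 m and angle between caddy_b's own z axis and vertical below 0.12 rad and linear speed of caddy_b below 0.03 m/s) and contact force between caddy_a and caddy_c below 0.05 N and (x of caddy_c in the frame of chest between -0.045 and 0.045 m and y of caddy_c in the frame of chest between -0.17 and 0.17 m and z of caddy_c in the frame of chest below 0.014 m and angle between caddy_c's own z axis and vertical below 0.12 rad and linear speed of caddy_c below 0.03 m/s)) or (height (world z) of caddy_b above 0.121 m and angle between caddy_b's own z axis and vertical below 0.3 rad and linear speed of caddy_b below 0.04 m/s and contact force between the fingers and caddy_b above 1 N and contact force between caddy_b and chest below 0.05 N and contact force between caddy_b and caddy_a below 0.05 N and contact force between each of caddy_a, caddy_c and chest below 3 N and (x of caddy_a in the frame of chest between -0.045 and 0.045 m and y of caddy_a in the frame of chest between -0.17 and 0.17 m and z of caddy_a in the frame of chest below 0.014 m and angle between caddy_a's own z axis and vertical below 0.12 rad and linear speed of caddy_a below 0.03 m/s) and contact force between caddy_b and caddy_c below 0.05 N and (x of caddy_c in the frame of chest between -0.045 and 0.045 m and y of caddy_c in the frame of chest between -0.17 and 0.17 m and z of caddy_c in the frame of chest below 0.014 m and angle between caddy_c's own z axis and vertical below 0.12 rad and linear speed of caddy_c below 0.03 m/s)) or (height (world z) of caddy_c above 0.121 m and angle between caddy_c's own z axis and vertical below 0.3 rad and linear speed of caddy_c below 0.04 m/s and contact force between the fingers and caddy_c above 1 N and contact force between caddy_c and chest below 0.05 N and contact force between caddy_c and caddy_a below 0.05 N and contact force between each of caddy_a, caddy_b and chest below 3 N and (x of caddy_a in the frame of chest between -0.045 and 0.045 m and y of caddy_a in the frame of chest between -0.17 and 0.17 m and z of caddy_a in the frame of chest below 0.014 m and angle between caddy_a's own z axis and vertical below 0.12 rad and linear speed of caddy_a below 0.03 m/s) and contact force between caddy_c and caddy_b below 0.05 N and (x of caddy_b in the frame of chest between -0.045 and 0.045 m and y of caddy_b in the frame of chest between -0.17 and 0.17 m and z of caddy_b in the frame of chest below 0.014 m and angle between caddy_b's own z axis and vertical below 0.12 rad and linear speed of caddy_b below 0.03 m/s)))); the arm keeps its last pose, push and grip.
It fails at once if a bystander (mug, teaspoon or apple) moved by more than 4 cm (distance of any of mug, teaspoon, apple from where it was at the start of the episode above 0.04 m).
It fails at once if a tin tipped over (by more than 0.7 rad) (angle between any of caddy_a, caddy_b, caddy_c's own z axis and vertical above 0.7 rad).
It fails at once if a tin dropped (falling faster than 0.7 m/s out of the fingers) ((linear speed of caddy_a above 0.7 m/s and contact force between the fingers and caddy_a below 0.1 N) or (linear speed of caddy_b above 0.7 m/s and contact force between the fingers and caddy_b below 0.1 N) or (linear speed of caddy_c above 0.7 m/s and contact force between the fingers and caddy_c below 0.1 N)).
It also fails if it takes over 72 s, if anything falls off the work surface, if the arm or the gripper's body presses on something with over 40 N, if the wrist force passes 120 N, or if a joint passes its speed limit or range.

ROBOT

A 6-joint arm with a two-finger parallel gripper is mounted at the origin on a cart in front of the work surface, level with it; the furniture and walls round the work are solid. World frame = base frame: x ahead of the robot, y to its left, z up, the work surface at z = 0. Lengths are in m, angles in rad, forces in N, time in s.
With the tool pointing down it reaches from about 0.35 to 0.925 m from the base axis. Payload 6.4 kg.
Tool frame: the origin (TCP) lies on the centre line of the jaws, within the pads' length; the fingertips stand 22 mm ahead of it and the grasp point (between the pads) lies 3 mm ahead of it; z points along the fingers, y is the line along which they close (so a half turn about z gives the same grasp; the last joint's range is limited). The gripper opens to 94 mm and grips with 3 to 60 N. Pads are 16 mm wide; open, the fingers measure 119 mm over their backs; the gripper's body (75 mm by 177 mm) begins 78 mm behind the grasp point.
Start: joints at [-1.283, 0.245, 1.558, -0, 1.339, -0.174], TCP at [0.29, -0.582, 0.227] pointing down, gripper open.
Joint ranges: [-3.13, 3.13], [-1.02, 2.26], [0.13, 2.54], [-0.95, 4.09], [0.21, 2.88], [-2.74, 2.74]. Speed limits (rad/s): [2.57, 2.57, 3.14, 3.14, 3.14, 3.14].

INTERFACE

Orientations are given as [roll, pitch, yaw] about the fixed x, y, z axes, in that order (R = Rz(yaw) Ry(pitch) Rx(roll)).
In Python, from workcell import env gives the robot as it stands.
- The arm moves only by the tool send_rows, never from a script. Its argument "moves" is a list of rows, each a list of 2 entries, a list of its own where there are three numbers: the shift along the tool's x, y, z as a fraction of full scale, then the turn, a rotation vector about the tool's x, y, z as a fraction of full scale. A call has 1 to 8 rows; each row shifts and turns the commanded pose from where the row before left it, along the tool's axes as they then stand; what a row does not reach is not made up. Full scale, the value 1, is 0.5 m for a shift and 2 rad for a turn. A row lasts 1/10 s, in which the tool goes at most 50 mm and 8.59 degrees, less where a joint would pass 70% of its speed; a pose out of reach is approached as far as the arm can. A call with a number of a shift or a turn outside -1 to 1 is refused whole. A call with a gripper value outside its range is refused whole. "fingers" is the opening, from 0 (shut) to 1 (fully open), set as the call begins (left out, the last holds). The fingers move at their own pace and stop on an object; "force" is the grip in N (left out, the last holds). Time passes only in rows, so rows that do not move let the fingers close. It gives the time, the measured TCP pose, the force, the opening and the grip force at its end, in the units of the state.
- env.state(): the state, without advancing time (a new reading comes with each control period).
- env.get_image(name): name is "scene" or "top"; returns a dict with "color" (480x640x3 uint8, blue, green, red), "depth" (480x640 float32, m along the optical axis (not along the pixel's ray), 0 where there is no reading), "fx", "fy", "cx", "cy" (pixels), "pose" (4x4, takes a point from camera to world coordinates). Camera axes: x right, y down, z forward; pixel columns grow to the right and rows downward; lengths in m; the calibration is good to about 2 mm. A picture is of the moment at which its call begins.
- env.close_job(): hands the job in; it is judged then, once.
Trained networks look in the newest picture that a camera, given by its name, has taken for a name from the list of things; names that differ only in an ending like _2 or _b are one class to them, and where a whole thing is asked for, a point or a joint stands for the part that bears it (a point fixed in the world has none). Each returns a list of dicts, best first, with "conf" (0 to 1); they miss things now and then, are a little off and sometimes report something else, mostly with a low value. They report only what shows in the picture. A call takes as long as a camera call.
- env.find_in(camera, thing): "xyz" ([x, y, z] in m, in world coordinates, good to about 4 mm: the middle of the surface that is visible of it).
- env.silhouettes(camera, thing): "mask" (480x640 bool, what is visible of it).
The state is a dict: "time_s": time; "joint_positions": joint angles; "qd": joint speeds; "effort": joint torques, N m; "tool_pos": TCP position; "orientation": TCP orientation; "wrist_force": force on the tool from outside, world axes, zero at the start; "moment": the same for the moment, N m; "finger_gap": finger opening in m; "grip_force": force on a finger pad.
Only numpy, scipy, OpenCV 4.12 (cv2) and the standard library are available. Lean on these libraries where they do the work, as an engineer would, in place of code of your own. Each camera call takes 0.05 s, during which the arm holds its last target. There are 200 camera calls.

## Working session

There is one attempt and no reset: what is moved stays moved. The work goes in short steps, Python scripts to look and compute and a tool call to move; the robot and the scene stay as the last step left them, time stands still between calls to the robot, and variables do not carry over. Pictures are saved under pics/ and viewed, at most 10 in all, crops included, and the job is handed in when it is done.

Besides the shell and the picture viewer there is one more tool, called as name(argument=value, ...) on one line, values as JSON. send_rows: Moves the arm, as the interface text tells. Its arguments: {"type":"object","properties":{"moves":{"type":"array","items":{"type":"array"}},"fingers":{"type":"number"},"force":{"type":"number"}},"required":["moves"]}

```bash
mkdir -p pics; ls; python3 - <<'E'
from workcell import env
import cv2,numpy as np
ims=[]
for c in("scene","top"):
    im=env.get_image(c); ims.append(im["color"]); 
    print(c,im["fx"],im["cx"],im["cy"],np.round(im["pose"],3).tolist())
    for t in("chest","chest_lid","chest_lid_pull","chest_lid_hinge","mug","teaspoon","apple","caddy_a"):
        try: print(t,[(np.round(d["xyz"],3).tolist(),round(d["conf"],2)) for d in env.find_in(c,t)[:3]])
        except Exception as e: print(t,e)
    cv2.imwrite(f"pics/{c}0.png",im["color"])
print(env.state())
E
```

```text
pics
scene 503.57488122850293 322.2847431052094 239.502195354953 [[0.7, -0.621, 0.353, 0.061], [-0.715, -0.609, 0.344, -0.486], [0.002, -0.493, -0.87, 1.238], [0.0, 0.0, 0.0, 1.0]]
chest [([0.533, -0.087, 0.131], 0.96)]
chest_lid [([0.554, -0.086, 0.13], 0.89)]
chest_lid_pull [([0.653, -0.457, 0.06], 0.24)]
chest_lid_hinge [([0.55, -0.086, 0.133], 0.61)]
mug [([0.446, 0.188, 0.054], 0.85)]
teaspoon [([0.538, -0.334, 0.01], 0.76)]
apple [([0.653, -0.457, 0.059], 0.72)]
caddy_a []
top 463.7085096021788 325.79426982153655 242.31021484303022 [[-0.01, -0.982, 0.19, 0.344], [-1.0, 0.012, 0.007, -0.026], [-0.009, -0.19, -0.982, 1.192], [0.0, 0.0, 0.0, 1.0]]
chest [([0.548, -0.066, 0.133], 0.71)]
chest_lid [([0.549, -0.071, 0.129], 0.79)]
chest_lid_pull [([0.551, -0.071, 0.131], 0.56)]
chest_lid_hinge [([0.55, -0.067, 0.134], 0.88)]
mug [([0.451, 0.184, 0.022], 0.94)]
teaspoon [([0.544, -0.332, 0.005], 0.61)]
apple [([0.652, -0.446, 0.06], 0.85)]
caddy_a []
{'time_s': 0.9, 'joint_positions': array([-1.28310200e+00,  2.45094833e-01,  1.55779565e+00, -7.27214776e-06,
        1.33871376e+00, -1.74097522e-01]), 'qd': array([ 0.00027112, -0.00141   , -0.00067319,  0.00095858, -0.00020703,
       -0.00016455]), 'effort': array([-4.44813822e-04, -4.15821111e+01, -3.14883327e+01,  6.85185939e-02,
        2.88621982e-02,  7.14179180e-06]), 'tool_pos': array([ 0.28961713, -0.58192247,  0.2274609 ]), 'orientation': array([-3.14158001e+00,  4.96278844e-06,  4.61793517e-01]), 'wrist_force': array([-1.04202703,  0.23852339,  0.35986768]), 'moment': array([-0.00291024,  0.01470943, -0.01093371]), 'grip_force': 0.0, 'finger_gap': 0.09412046213113684}
```

View pics/top0.png

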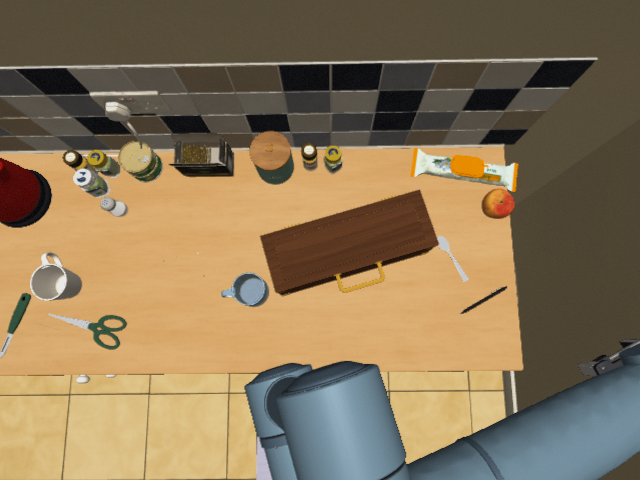

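View pics/scene0.png

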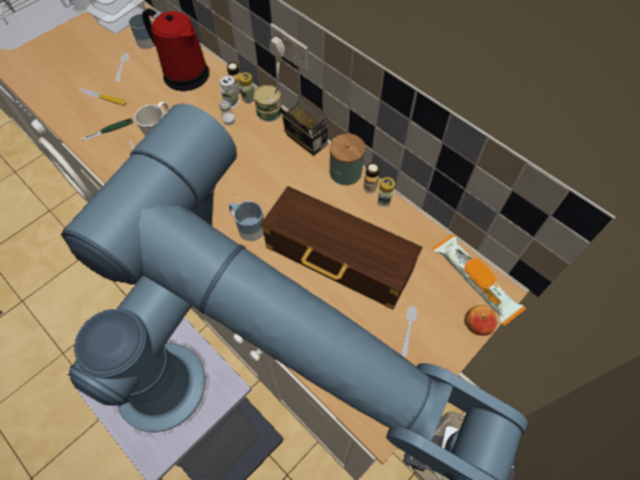

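```bash
cat > h.py <<'E'
from workcell import env
import cv2,numpy as np
def cloud(c):
    im=env.get_image(c); d=im["depth"]; v,u=np.mgrid[:480,:640]
    P=np.stack([(u-im["cx"])/im["fx"]*d,(v-im["cy"])/im["fy"]*d,d,np.ones_like(d)],-1)@im["pose"].T
    P=P[...,:3]; P[d==0]=np.nan
    return im,P
E
python3 - <<'E'
from h import *
for c in("top","scene"):
    im,P=cloud(c); z=P[...,2]
    m=(z>.115)&(z<.142)&(P[...,0]>.4)&(P[...,0]<.72)&(abs(P[...,1]+.08)<.3)
    m=m.astype(np.uint8); n,l,s,_=cv2.connectedComponentsWithStats(m)
    for i in range(1,n):
        if s[i,4]<30: continue
        Q=P[l==i]; r=cv2.minAreaRect((Q[:,:2]*1000).astype(np.float32))
        print(c,s[i].tolist(),r,np.round(cv2.boxPoints(r)).tolist(),np.nanmedian(Q[:,2]),np.median(Q,0))
E
```

```text
top [260, 190, 179, 103, 10280] ((535.3199462890625, -76.65144348144531), (188.3477020263672, 396.8924560546875), 15.960075378417969) [[390.0, 88.0], [499.0, -293.0], [680.0, -242.0], [571.0, 140.0]] 0.1304189898097713 [ 0.55042773 -0.07074208  0.13041899]
scene [261, 186, 162, 107, 7820] ((533.7799682617188, -75.64036560058594), (189.27671813964844, 396.88250732421875), 15.705400466918945) [[389.0, 90.0], [496.0, -292.0], [679.0, -241.0], [571.0, 141.0]] 0.12914244190872648 [ 0.54864313 -0.08427404  0.12914244]
```

The top view shows the shut chest, turned about 16°, with its pull bar at about (361,280). The mug is at (251,290), the spoon at (452,260) and the apple at (498,203). Next I'll refine the chest frame and the pull.

```bash
python3 - <<'E'
from h import *
for c in("top","scene"):
    im,P=cloud(c); z=P[...,2]
    hsv=cv2.cvtColor(im["color"],cv2.COLOR_BGR2HSV); H,S,V=cv2.split(hsv)
    box=(P[...,0]>.38)&(P[...,0]<.72)&(abs(P[...,1]+.08)<.26)
    yel=(H>15)&(H<35)&(S>110)&(V>110)&box&(z>.09)&(z<.15)
    wood=box&(z>.124)&(z<.137)&~cv2.dilate(yel.astype(np.uint8),np.ones((3,3))).astype(bool)
    n,l,s,_=cv2.connectedComponentsWithStats(wood.astype(np.uint8)); i=1+np.argmax(s[1:,4])
    Q=P[l==i]; r=cv2.minAreaRect((Q[:,:2]*1000).astype(np.float32)); b=cv2.boxPoints(r)
    print(c,"wood",r,np.median(Q[:,2]))
    a=np.deg2rad(15.8); R=np.array([[np.cos(a),-np.sin(a)],[np.sin(a),np.cos(a)]])
    W=Q[:,:2]@R; print("wood chest-axes pct x,y",np.percentile(W,[.5,2,50,98,99.5],axis=0).T.round(4))
    Y=P[yel]; Yc=Y[:,:2]@R; print("yel",yel.sum(),np.percentile(Yc,[2,20,50,80,98],axis=0).T.round(4),np.percentile(Y[:,2],[5,50,90,97]).round(4))
    bar=Yc[:,0]<np.percentile(Yc[:,0],5)+.010
    Bp=Y[bar]; print("bar",len(Bp),Bp[:,:2].mean(0),np.median(Bp[:,2]),"mid",(np.array([np.median(Yc[bar,0]),(Yc[bar,1].min()+Yc[bar,1].max())/2])@R.T), "fit deg", np.rad2deg(np.arctan(np.polyfit(Bp[:,1],Bp[:,0],1)[0])))
E
```

```text
top wood ((554.661865234375, -71.09609985351562), (140.5426483154297, 395.845947265625), 15.904155731201172) 0.13049954636610106
wood chest-axes pct x,y [[ 0.4449  0.4471  0.5122  0.5799  0.583 ]
 [-0.4145 -0.4082 -0.2182 -0.032  -0.0262]]
yel 391 [[ 0.4004  0.404   0.4154  0.4464  0.5876]
 [-0.3505 -0.2674 -0.2122 -0.169  -0.0217]] [0.1223 0.1278 0.1309 0.1322]
bar 182 [ 0.44894144 -0.10015584] 0.1279751567184444 mid [ 0.44910638 -0.10045258] fit deg -15.746902124283704
scene wood ((553.3223876953125, -70.42701721191406), (142.83628845214844, 396.1911315917969), 15.843913078308105) 0.1293671181113233
wood chest-axes pct x,y [[ 0.443   0.445   0.5085  0.5785  0.5817]
 [-0.4144 -0.4089 -0.2304 -0.0311 -0.024 ]]
yel 291 [[ 0.3986  0.4018  0.4088  0.4401  0.5834]
 [-0.346  -0.2673 -0.2213 -0.172  -0.0999]] [0.1221 0.1265 0.1296 0.1309]
bar 151 [ 0.44760856 -0.10152997] 0.12665167396085786 mid [ 0.44739629 -0.10237202] fit deg -15.69753768317833
```

```bash
cat >> h.py <<'E'
from scipy.spatial.transform import Rotation as Ro
import json,sys
A=np.deg2rad(15.8); O=np.array([.5534,-.0717,0]); RC=Ro.from_euler("z",A)
def w(x,y,z): return O+RC.apply([x,y,z])          # chest -> world
def down(yaw): return Ro.from_euler("xyz",[np.pi,0,yaw])
def plan(segs,start=None):
    """segs: (world pos, Rotation, n rows); prints rows in tool axes, fractions, 3 decimals with error carry"""
    s=env.state(); p,R=(np.array(s["tool_pos"]),Ro.from_euler("xyz",s["orientation"])) if start is None else start
    out=[]
    for tp,tR,n in segs:
        for k in range(n,0,-1):
            d=np.round(R.inv().apply((np.array(tp)-p)/k)/.5,3); t=np.round((R.inv()*tR).as_rotvec()/k/2,3)
            p=p+R.apply(d*.5); R=R*Ro.from_rotvec(t*2)
            out.append([(d+0).tolist(),(t+0).tolist()])
    for i in range(0,len(out),8): print(json.dumps(out[i:i+8]))
    print("end",p.round(4),R.as_euler("xyz").round(3))
E
python3 - <<'E'
from h import *
b=w(-.110,0,.125); print(b)
plan([((b[0]-.02,b[1]-.0,.22),down(A+np.pi/2),16)])
E
```

```text
[ 0.44755602 -0.10165083  0.125     ]
[[[0.042, -0.046, 0.001], [0.0, 0.0, -0.043]], [[0.046, -0.042, 0.001], [0.0, 0.0, -0.043]], [[0.049, -0.038, 0.001], [0.0, 0.0, -0.043]], [[0.053, -0.034, 0.001], [0.0, 0.0, -0.043]], [[0.055, -0.029, 0.001], [0.0, 0.0, -0.043]], [[0.058, -0.024, 0.001], [0.0, 0.0, -0.043]], [[0.059, -0.019, 0.001], [0.0, 0.0, -0.043]], [[0.061, -0.014, 0.001], [0.0, 0.0, -0.043]]]
[[[0.062, -0.009, 0.001], [0.0, 0.0, -0.044]], [[0.062, -0.003, 0.001], [0.0, 0.0, -0.043]], [[0.063, 0.002, 0.001], [0.0, 0.0, -0.044]], [[0.062, 0.007, 0.001], [0.0, 0.0, -0.043]], [[0.061, 0.013, 0.001], [0.0, 0.0, -0.044]], [[0.06, 0.018, 0.001], [0.0, 0.0, -0.043]], [[0.058, 0.023, 0.0], [0.0, 0.0, -0.044]], [[0.056, 0.028, 0.001], [0.0, 0.0, -0.043]]]
end [ 0.4274 -0.1017  0.22  ] [ 3.142 -0.     1.846]
```

send_rows(moves=[[[0.042, -0.046, 0.001], [0.0, 0.0, -0.043]], [[0.046, -0.042, 0.001], [0.0, 0.0, -0.043]], [[0.049, -0.038, 0.001], [0.0, 0.0, -0.043]], [[0.053, -0.034, 0.001], [0.0, 0.0, -0.043]], [[0.055, -0.029, 0.001], [0.0, 0.0, -0.043]], [[0.058, -0.024, 0.001], [0.0, 0.0, -0.043]], [[0.059, -0.019, 0.001], [0.0, 0.0, -0.043]], [[0.061, -0.014, 0.001], [0.0, 0.0, -0.043]]], fingers=0.3, force=10)

```text
time_s: 1.9
tool_pos: [0.359, -0.341, 0.2236]
orientation: [3.141, 0.0, 1.153]
wrist_force: [-0.3, 0.6, 0.2]
finger_gap: 0.0337
grip_force: 0.0
```

send_rows(moves=[[[0.062, -0.009, 0.001], [0.0, 0.0, -0.044]], [[0.062, -0.003, 0.001], [0.0, 0.0, -0.043]], [[0.063, 0.002, 0.001], [0.0, 0.0, -0.044]], [[0.062, 0.007, 0.001], [0.0, 0.0, -0.043]], [[0.061, 0.013, 0.001], [0.0, 0.0, -0.044]], [[0.06, 0.018, 0.001], [0.0, 0.0, -0.043]], [[0.058, 0.023, 0.0], [0.0, 0.0, -0.044]], [[0.056, 0.028, 0.001], [0.0, 0.0, -0.043]]])

```text
time_s: 2.7
tool_pos: [0.4277, -0.1005, 0.2202]
orientation: [3.141, 0.001, 1.849]
wrist_force: [0.9, -0.4, -0.4]
finger_gap: 0.0278
grip_force: 0.0
```

```bash
python3 - <<'E'
from h import *
s=env.state(); print(s["tool_pos"],s["orientation"],s["finger_gap"],s["wrist_force"])
b=w(-.110,0,.128)
R=down(A+np.pi/2)
plan([((b[0],b[1],.20),R,2),(b,R,4)])
E
```

```text
[ 0.42765979 -0.10047443  0.22024153] [3.14099391e+00 5.52568724e-04 1.84923516e+00] 0.02776071119384516 [ 0.87980797 -0.40008335 -0.38733401]
[[[-0.007, 0.019, 0.02], [0.0, 0.0, 0.001]], [[-0.006, 0.019, 0.021], [0.0, 0.0, 0.0]], [[0.0, 0.0, 0.036], [0.0, 0.0, 0.0]], [[0.0, 0.0, 0.036], [0.0, 0.0, 0.0]], [[0.0, 0.0, 0.036], [0.0, 0.0, 0.0]], [[0.0, 0.0, 0.036], [0.0, 0.0, 0.0]]]
end [ 0.4478 -0.1016  0.1278] [3.141e+00 1.000e-03 1.847e+00]
```

send_rows(moves=[[[-0.007, 0.019, 0.02], [0.0, 0.0, 0.0]], [[-0.006, 0.019, 0.021], [0.0, 0.0, 0.0]], [[0.0, 0.0, 0.036], [0.0, 0.0, 0.0]], [[0.0, 0.0, 0.036], [0.0, 0.0, 0.0]], [[0.0, 0.0, 0.036], [0.0, 0.0, 0.0]], [[0.0, 0.0, 0.036], [0.0, 0.0, 0.0]], [[0, 0, 0], [0, 0, 0]]])

```text
time_s: 3.4
tool_pos: [0.4458, -0.1019, 0.1252]
orientation: [-3.138, -0.003, 1.846]
wrist_force: [-0.6, 0.1, 0.2]
finger_gap: 0.0285
grip_force: 0.0
```

send_rows(moves=[[[0, 0, 0], [0, 0, 0]], [[0, 0, 0], [0, 0, 0]], [[0, 0, 0], [0, 0, 0]], [[0, 0, 0], [0, 0, 0]], [[0, 0, 0], [0, 0, 0]]], fingers=0, force=10)

```text
time_s: 3.9
tool_pos: [0.4504, -0.1026, 0.1292]
orientation: [3.133, 0.002, 1.845]
wrist_force: [8.6, 3.1, -4.1]
finger_gap: 0.0086
grip_force: 10.0
```

```bash
python3 - <<'E'
from h import *
s=env.state(); print(s["tool_pos"],s["orientation"],s["finger_gap"],s["wrist_force"])
# relative arc about hinge from the present pose
p0=np.array(s["tool_pos"]);R=Ro.from_euler("xyz",s["orientation"]);ex=RC.apply([1,0,0]);r=.178;f=np.arctan2(.005,.178)
segs=[]
for k,th in enumerate(np.linspace(0,1.74,33)[1:]):
    dx=r*(np.cos(0)-np.cos(th))-.0-.005*(-np.sin(th))*-1*0
    # bar at (-r, .005) about the hinge, turned by th
    x=-r*np.cos(th)+.005*np.sin(th); z=r*np.sin(th)+.005*np.cos(th)
    segs.append((p0+ex*(x+r)+[0,0,z-.005],R,1))
plan(segs)
E
```

```text
[ 0.45035195 -0.10262757  0.12915741] [3.13332276e+00 2.25241594e-03 1.84485353e+00] 0.008620439596283329 [ 8.57816336  3.07661388 -4.06468841]
[[[0.0, 0.001, -0.019], [0.0, 0.0, 0.0]], [[0.0, 0.003, -0.02], [0.0, 0.0, 0.0]], [[0.0, 0.003, -0.019], [0.0, 0.0, 0.0]], [[0.0, 0.004, -0.018], [0.0, 0.0, 0.0]], [[0.0, 0.006, -0.019], [0.0, 0.0, 0.0]], [[0.0, 0.006, -0.018], [0.0, 0.0, 0.0]], [[0.0, 0.007, -0.018], [0.0, 0.0, 0.0]], [[0.0, 0.009, -0.018], [0.0, 0.0, 0.0]]]
[[[0.0, 0.009, -0.017], [0.0, 0.0, 0.0]], [[0.0, 0.01, -0.016], [0.0, 0.0, 0.0]], [[0.0, 0.011, -0.016], [0.0, 0.0, 0.0]], [[0.0, 0.012, -0.015], [0.0, 0.0, 0.0]], [[0.0, 0.013, -0.015], [0.0, 0.0, 0.0]], [[0.0, 0.013, -0.014], [0.0, 0.0, 0.0]], [[0.0, 0.014, -0.013], [0.0, 0.0, 0.0]], [[0.0, 0.015, -0.012], [0.0, 0.0, 0.0]]]
[[[0.0, 0.016, -0.012], [0.0, 0.0, 0.0]], [[0.0, 0.016, -0.011], [0.0, 0.0, 0.0]], [[0.0, 0.017, -0.009], [0.0, 0.0, 0.0]], [[0.0, 0.017, -0.009], [0.0, 0.0, 0.0]], [[0.0, 0.018, -0.008], [0.0, 0.0, 0.0]], [[0.0, 0.018, -0.007], [0.0, 0.0, 0.0]], [[0.0, 0.018, -0.006], [0.0, 0.0, 0.0]], [[0.0, 0.019, -0.005], [0.0, 0.0, 0.0]]]
[[[0.0, 0.019, -0.004], [0.0, 0.0, 0.0]], [[0.0, 0.019, -0.003], [0.0, 0.0, 0.0]], [[0.0, 0.019, -0.001], [0.0, 0.0, 0.0]], [[0.0, 0.02, -0.001], [0.0, 0.0, 0.0]], [[0.0, 0.019, 0.0], [0.0, 0.0, 0.0]], [[0.0, 0.019, 0.001], [0.0, 0.0, 0.0]], [[0.0, 0.02, 0.003], [0.0, 0.0, 0.0]], [[0.0, 0.019, 0.003], [0.0, 0.0, 0.0]]]
end [ 0.6554 -0.0446  0.2989] [3.133e+00 2.000e-03 1.845e+00]
```

send_rows(moves=[[[0.0, 0.006, -0.019], [0.0, 0.0, 0.0]], [[0.0, 0.003, -0.02], [0.0, 0.0, 0.0]], [[0.0, 0.003, -0.019], [0.0, 0.0, 0.0]], [[0.0, 0.004, -0.018], [0.0, 0.0, 0.0]], [[0.0, 0.006, -0.019], [0.0, 0.0, 0.0]], [[0.0, 0.006, -0.018], [0.0, 0.0, 0.0]], [[0.0, 0.007, -0.018], [0.0, 0.0, 0.0]], [[0.0, 0.009, -0.018], [0.0, 0.0, 0.0]]])

```text
time_s: 4.7
tool_pos: [0.4673, -0.0976, 0.2026]
orientation: [-3.137, 0.001, 1.846]
wrist_force: [-6.6, -6.6, -0.5]
finger_gap: 0.0088
grip_force: 10.0
```

send_rows(moves=[[[0.0, 0.009, -0.017], [0.0, 0.0, 0.0]], [[0.0, 0.01, -0.016], [0.0, 0.0, 0.0]], [[0.0, 0.011, -0.016], [0.0, 0.0, 0.0]], [[0.0, 0.012, -0.015], [0.0, 0.0, 0.0]], [[0.0, 0.013, -0.015], [0.0, 0.0, 0.0]], [[0.0, 0.013, -0.014], [0.0, 0.0, 0.0]], [[0.0, 0.014, -0.013], [0.0, 0.0, 0.0]], [[0.0, 0.015, -0.012], [0.0, 0.0, 0.0]]])

```text
time_s: 5.5
tool_pos: [0.5128, -0.0848, 0.2644]
orientation: [-3.133, 0.001, 1.846]
wrist_force: [-17.7, -4.2, 15.2]
finger_gap: 0.0086
grip_force: 10.0
```

send_rows(moves=[[[0.0, 0.016, -0.012], [0.0, 0.0, 0.0]], [[0.0, 0.016, -0.011], [0.0, 0.0, 0.0]], [[0.0, 0.017, -0.009], [0.0, 0.0, 0.0]], [[0.0, 0.017, -0.009], [0.0, 0.0, 0.0]], [[0.0, 0.018, -0.008], [0.0, 0.0, 0.0]], [[0.0, 0.018, -0.007], [0.0, 0.0, 0.0]], [[0.0, 0.018, -0.006], [0.0, 0.0, 0.0]], [[0.0, 0.019, -0.005], [0.0, 0.0, 0.0]]])

```text
time_s: 6.3
tool_pos: [0.5826, -0.065, 0.2989]
orientation: [3.14, 0.002, 1.846]
wrist_force: [-5.7, -2.3, 9.4]
finger_gap: 0.0088
grip_force: 10.0
```

send_rows(moves=[[[0.0, 0.019, -0.004], [0.0, 0.0, 0.0]], [[0.0, 0.019, -0.003], [0.0, 0.0, 0.0]], [[0.0, 0.019, -0.001], [0.0, 0.0, 0.0]], [[0.0, 0.02, -0.001], [0.0, 0.0, 0.0]], [[0.0, 0.019, 0.0], [0.0, 0.0, 0.0]], [[0.0, 0.019, 0.001], [0.0, 0.0, 0.0]], [[0.0, 0.02, 0.003], [0.0, 0.0, 0.0]], [[0.0, 0.019, 0.003], [0.0, 0.0, 0.0]]])

```text
time_s: 7.1
tool_pos: [0.6572, -0.0437, 0.2979]
orientation: [3.14, 0.001, 1.846]
wrist_force: [-1.5, -2.1, 4.0]
finger_gap: 0.0089
grip_force: 10.0
```

```bash
python3 - <<'E'
from h import *
s=env.state();p=s["tool_pos"];print(RC.inv().apply(p-O),s)
im=env.get_image("top");cv2.imwrite("pics/top1.png",im["color"])
E
```

```text
[ 0.10747364 -0.00131726  0.29788919] {'time_s': 7.1, 'joint_positions': array([-2.38285506e-01,  2.16353331e-01,  1.46327440e+00,  1.83911236e-04,
        1.45981007e+00, -5.13284683e-01]), 'qd': array([ 7.33749492e-02,  2.24571544e-01, -2.18571566e-01, -6.66987844e-05,
       -1.51713387e-03,  7.13093616e-02]), 'effort': array([  0.92704045, -39.60265875, -29.90491033,   0.64147845,
        -0.29467192,  -0.05029103]), 'tool_pos': array([ 0.65717173, -0.04370454,  0.29788919]), 'orientation': array([3.13962571e+00, 8.98856927e-04, 1.84577445e+00]), 'wrist_force': array([-1.46579154, -2.09220403,  4.02102355]), 'moment': array([-0.43304759,  0.19619293,  0.0119357 ]), 'grip_force': 9.999861270189285, 'finger_gap': 0.008884428658814409}
```

View pics/top1.png

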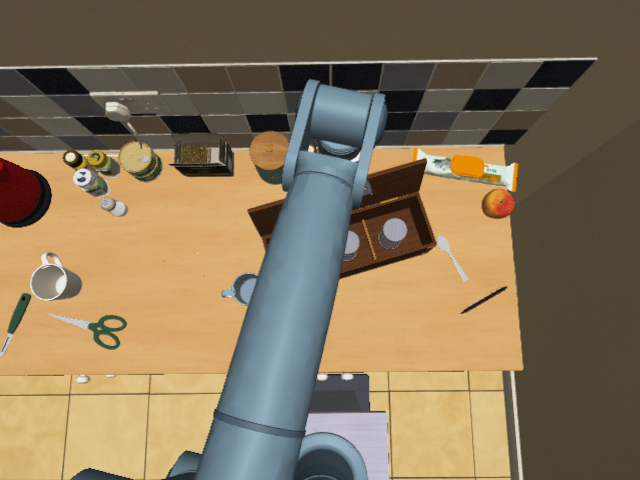

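The lid is well past upright, and the right and middle tins show at (395,232) and (350,245). Next I'll release the pull and rise, then measure the tins.

send_rows(moves=[[[0, 0, 0], [0, 0, 0]], [[0, 0, 0], [0, 0, 0]], [[0, 0, 0], [0, 0, 0]], [[0, 0, 0], [0, 0, 0]], [[0, 0, -0.04], [0, 0, 0]], [[0, 0, -0.05], [0, 0, 0]], [[0, 0, -0.04], [0, 0, 0]]], fingers=0.35)

```text
time_s: 7.85
tool_pos: [0.6562, -0.0438, 0.3615]
orientation: [3.141, -0.0, 1.846]
wrist_force: [-0.1, 0.1, -0.0]
finger_gap: 0.033
grip_force: 0.0
```

```bash
python3 - <<'E'
from h import *
s=env.state();p=s["tool_pos"];print(RC.inv().apply(p-O),s["wrist_force"],s["finger_gap"])
for c in("top","scene"):
    im,P=cloud(c); Q=RC.inv().apply((P-O).reshape(-1,3)).reshape(P.shape)
    cv2.imwrite(f"pics/{c}2.png",im["color"])
    print([(RC.inv().apply(np.array(d["xyz"])-O).round(3).tolist(),round(d["conf"],2)) for d in env.find_in(c,"caddy_a")])
    m=(abs(Q[...,0])<.058)&(abs(Q[...,1])<.186)&(Q[...,2]>.105)&(Q[...,2]<.121)
    n,l,st,_=cv2.connectedComponentsWithStats(m.astype(np.uint8))
    for i in range(1,n):
        if st[i,4]<60: continue
        q=Q[l==i]; (cx,cy),r=cv2.minEnclosingCircle((q[:,:2]*1000).astype(np.float32))
        print(c,st[i].tolist(),"circ",round(cx,1),round(cy,1),round(r,1),"med",np.median(q,0).round(4))
    L=(Q[...,0]>.05)&(Q[...,2]>.15)&(Q[...,2]<.29)&(abs(Q[...,1])<.19)&(Q[...,0]<.13); q=Q[L]
    print("lid slope",np.polyfit(q[:,2],q[:,0],1),len(q))
E
```

```text
[ 0.10650905 -0.00111594  0.3615377 ] [-0.09640203  0.10125957 -0.03872537] 0.03298606597283204
[([-0.011, -0.001, 0.107], 0.85), ([-0.003, -0.106, 0.11], 0.66)]
top [382, 218, 25, 24, 457] circ -2.1 -112.8 29.1 med [-0.0022 -0.1125  0.1111]
top [344, 231, 15, 24, 247] circ -0.9 2.6 28.4 med [-0.0058 -0.0058  0.1111]
lid slope [0.21694939 0.04205103] 1851
[([-0.011, -0.115, 0.11], 0.9), ([-0.005, 0.106, 0.107], 0.85), ([-0.009, -0.003, 0.107], 0.58), ([0.087, -0.008, 0.202], 0.39)]
scene [292, 210, 22, 20, 321] circ 4.5 116.1 30.4 med [0.0035 0.1152 0.1097]
scene [328, 229, 22, 20, 348] circ -1.4 4.5 29.7 med [-0.0016  0.0041  0.1096]
scene [368, 249, 23, 21, 375] circ -5.0 -113.1 29.4 med [-0.0051 -0.1135  0.11  ]
lid slope [0.20544778 0.04363336] 4867
```

View pics/scene2.png

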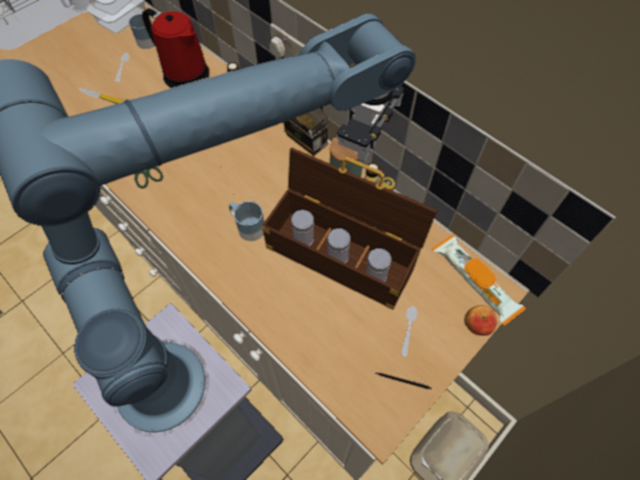

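The scene view shows the lid leaning back (about 1.78 rad) and three tins at (302,220), (339,243) and (379,262), tops at 0.11 m. I'll start with the right one.

```bash
python3 - <<'E'
from h import *
R=down(A)
plan([(w(-.0035,-.113,.34),R,12),(w(-.0035,-.113,.20),R,4),(w(-.0035,-.113,.075),R,5)])
E
```

```text
[[[-0.019, -0.018, 0.003], [0.0, 0.0, 0.065]], [[-0.021, -0.016, 0.003], [0.0, 0.0, 0.065]], [[-0.023, -0.013, 0.003], [0.0, 0.0, 0.065]], [[-0.024, -0.01, 0.003], [0.0, 0.0, 0.066]], [[-0.025, -0.007, 0.003], [0.0, 0.0, 0.065]], [[-0.026, -0.003, 0.004], [0.0, 0.0, 0.066]], [[-0.026, 0.0, 0.003], [0.0, 0.0, 0.065]], [[-0.026, 0.004, 0.004], [0.0, 0.0, 0.066]]]
[[[-0.025, 0.007, 0.003], [0.0, 0.0, 0.065]], [[-0.024, 0.01, 0.004], [0.0, 0.0, 0.066]], [[-0.023, 0.013, 0.003], [0.0, 0.0, 0.065]], [[-0.02, 0.016, 0.004], [0.0, 0.0, 0.066]], [[0.0, 0.0, 0.07], [0.0, 0.0, 0.0]], [[0.0, 0.0, 0.07], [0.0, 0.0, 0.0]], [[0.0, 0.0, 0.07], [0.0, 0.0, 0.0]], [[0.0, 0.0, 0.07], [0.0, 0.0, 0.0]]]
[[[0.0, 0.0, 0.05], [0.0, 0.0, 0.0]], [[0.0, 0.0, 0.05], [0.0, 0.0, 0.0]], [[0.0, 0.0, 0.05], [0.0, 0.0, 0.0]], [[0.0, 0.0, 0.05], [0.0, 0.0, 0.0]], [[0.0, 0.0, 0.05], [0.0, 0.0, 0.0]]]
end [ 0.5808 -0.1812  0.0749] [-3.141  0.     0.276]
```

send_rows(moves=[[[-0.019, -0.018, 0.003], [0.0, 0.0, 0.065]], [[-0.021, -0.016, 0.003], [0.0, 0.0, 0.065]], [[-0.023, -0.013, 0.003], [0.0, 0.0, 0.065]], [[-0.024, -0.01, 0.003], [0.0, 0.0, 0.066]], [[-0.025, -0.007, 0.003], [0.0, 0.0, 0.065]], [[-0.026, -0.003, 0.004], [0.0, 0.0, 0.066]], [[-0.026, 0.0, 0.003], [0.0, 0.0, 0.065]], [[-0.026, 0.004, 0.004], [0.0, 0.0, 0.066]]], fingers=0.85)

```text
time_s: 8.85
tool_pos: [0.605, -0.1358, 0.345]
orientation: [-3.138, 0.001, 0.794]
wrist_force: [0.4, -0.1, 0.4]
finger_gap: 0.0799
grip_force: 0.0
```

send_rows(moves=[[[-0.025, 0.007, 0.003], [0.0, 0.0, 0.065]], [[-0.024, 0.01, 0.004], [0.0, 0.0, 0.066]], [[-0.023, 0.013, 0.003], [0.0, 0.0, 0.065]], [[-0.02, 0.016, 0.004], [0.0, 0.0, 0.066]], [[0.0, 0.0, 0.07], [0.0, 0.0, 0.0]], [[0.0, 0.0, 0.07], [0.0, 0.0, 0.0]], [[0.0, 0.0, 0.07], [0.0, 0.0, 0.0]], [[0.0, 0.0, 0.07], [0.0, 0.0, 0.0]]])

```text
time_s: 9.65
tool_pos: [0.5796, -0.1806, 0.1969]
orientation: [-3.139, 0.002, 0.276]
wrist_force: [-0.3, -0.7, -0.2]
finger_gap: 0.0797
grip_force: 0.0
```

```bash
python3 - <<'E'
from h import *
s=env.state();print(RC.inv().apply(s["tool_pos"]-O),s["wrist_force"],s["finger_gap"])
im=env.get_image("top");cv2.imwrite("pics/top3.png",im["color"][140:360,200:520])
R=down(A);plan([(w(-.0035,-.113,.075),R,6)])
E
```

```text
[-0.00441887 -0.11195248  0.19693335] [-0.29485125 -0.72408752 -0.2061207 ] 0.07972217741359319
[[[0.002, 0.002, 0.038], [-0.001, 0.001, 0.0]], [[0.002, 0.001, 0.038], [-0.001, 0.001, 0.0]], [[0.001, 0.001, 0.038], [-0.001, 0.001, 0.0]], [[0.001, 0.002, 0.039], [-0.001, 0.001, 0.0]], [[0.001, 0.001, 0.038], [-0.001, 0.001, 0.0]], [[0.002, 0.001, 0.039], [0.0, 0.0, 0.0]]]
end [ 0.5809 -0.1812  0.0748] [-3.141e+00  1.000e-03  2.760e-01]
```

View pics/top3.png

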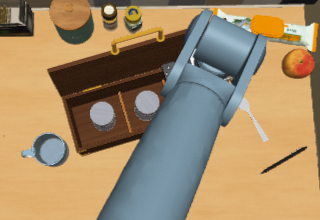

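The crop shows the gripper over the right bay, with the other two tins undisturbed at crop (102,113) and (147,105). The path down is clear.

send_rows(moves=[[[0.0, 0.0, 0.042], [0, 0, 0]], [[0.0, 0.0, 0.042], [0, 0, 0]], [[0.0, 0.0, 0.042], [0, 0, 0]], [[0.0, 0.0, 0.042], [0, 0, 0]], [[0.0, 0.0, 0.042], [0, 0, 0]], [[0.0, 0.0, 0.04], [0, 0, 0]], [[0, 0, 0], [0, 0, 0]]])

```text
time_s: 10.4
tool_pos: [0.5782, -0.1798, 0.0717]
orientation: [-3.136, 0.006, 0.276]
wrist_force: [0.2, 0.9, -0.7]
finger_gap: 0.0796
grip_force: 0.0
```

send_rows(moves=[[[0, 0, 0], [0, 0, 0]], [[0, 0, 0], [0, 0, 0]], [[0, 0, 0], [0, 0, 0]], [[0, 0, 0], [0, 0, 0]], [[0, 0, 0], [0, 0, 0]], [[0, 0, 0], [0, 0, 0]]], fingers=0.0, force=25)

```text
time_s: 11.0
tool_pos: [0.5817, -0.1814, 0.0769]
orientation: [3.141, -0.001, 0.276]
wrist_force: [-2.1, 0.9, 5.8]
finger_gap: 0.0587
grip_force: 25.0
```

send_rows(moves=[[[0, 0, -0.02], [0, 0, 0]], [[0, 0, -0.02], [0, 0, 0]], [[0, 0, -0.02], [0, 0, 0]], [[0, 0, -0.01], [0, 0, 0]], [[0, 0, 0], [0, 0, 0]], [[0, 0, 0], [0, 0, 0]], [[0, 0, 0], [0, 0, 0]], [[0, 0, 0], [0, 0, 0]]])

```text
time_s: 11.8
tool_pos: [0.5807, -0.1811, 0.1099]
orientation: [-3.141, 0.001, 0.276]
wrist_force: [0.6, 0.2, -1.5]
finger_gap: 0.0586
grip_force: 25.0
```

```bash
cat > f.py <<'E'
from h import *
F=[]
for i in range(8):
    env.get_image("top"); s=env.state(); F.append(s["wrist_force"])
print(np.mean(F,0),np.std(F,0),RC.inv().apply(s["tool_pos"]-O),s["finger_gap"],s["grip_force"],s["time_s"])
E
python3 f.py
```

```text
[ 0.26842732  0.12985732 -1.39426846] [0.45072071 0.41210337 0.25686138] [-0.00330736 -0.11293779  0.11042209] 0.05881300639691232 24.998894333839417 12.2
```

The right tin weighs about 1.4 N, so it is light. I'll set it back and heft the middle one.

send_rows(moves=[[[0, 0, 0.02], [0, 0, 0]], [[0, 0, 0.02], [0, 0, 0]], [[0, 0, 0.015], [0, 0, 0]], [[0, 0, 0.01], [0, 0, 0]], [[0, 0, 0.005], [0, 0, 0]], [[0, 0, 0], [0, 0, 0]], [[0, 0, 0], [0, 0, 0]]])

```text
time_s: 12.9
tool_pos: [0.5804, -0.1808, 0.0769]
orientation: [-3.139, 0.003, 0.276]
wrist_force: [-7.9, 3.7, 11.5]
finger_gap: 0.0589
grip_force: 25.0
```

send_rows(moves=[[[0, 0, 0], [0, 0, 0]], [[0, 0, 0], [0, 0, 0]], [[0, 0, 0], [0, 0, 0]], [[0, 0, 0], [0, 0, 0]], [[0, 0, -0.03], [0, 0, 0]], [[0, 0, -0.07], [0, 0, 0]], [[0, 0, -0.08], [0, 0, 0]], [[0, 0, -0.07], [0, 0, 0]]], fingers=0.85)

```text
time_s: 13.7
tool_pos: [0.5813, -0.1815, 0.2036]
orientation: [3.14, -0.001, 0.276]
wrist_force: [0.5, -0.6, 0.2]
finger_gap: 0.0797
grip_force: 0.0
```

send_rows(moves=[[[0.001, -0.04, 0], [0, 0, 0]], [[0.001, -0.05, 0], [0, 0, 0]], [[0.001, -0.05, 0], [0, 0, 0]], [[0.001, -0.05, 0], [0, 0, 0]], [[0.001, -0.043, 0], [0, 0, 0]], [[0, 0, 0], [0, 0, 0]]])

```text
time_s: 14.3
tool_pos: [0.5506, -0.066, 0.2001]
orientation: [-3.141, 0.001, 0.279]
wrist_force: [0.9, 0.2, -0.1]
finger_gap: 0.08
grip_force: 0.0
```

```bash
python3 - <<'E'
from h import *
s=env.state();print(RC.inv().apply(s["tool_pos"]-O),s["wrist_force"],s["finger_gap"])
im=env.get_image("scene");cv2.imwrite("pics/s4.png",im["color"][130:330,220:500])
for c in("top","scene"): 
    env.get_image(c)
    print(c,[(RC.inv().apply(np.array(d["xyz"])-O).round(3).tolist(),round(d["conf"],2)) for d in env.find_in(c,"caddy_a")])
plan([(w(-.001,.0035,.075),down(A),6)])
E
```

```text
[-0.00112573  0.00629087  0.2001374 ] [ 0.86311924  0.20546482 -0.07643133] 0.08002588806196918
top [([-0.012, -0.109, 0.109], 0.85)]
scene [([-0.008, -0.0, 0.11], 0.89), ([-0.009, -0.116, 0.11], 0.87), ([-0.007, 0.107, 0.111], 0.72), ([-0.031, 0.274, 0.054], 0.37)]
[[[0.0, 0.0, 0.042], [0.0, 0.0, 0.0]], [[0.0, 0.0, 0.042], [0.0, 0.0, 0.0]], [[0.0, 0.0, 0.042], [0.0, 0.0, 0.0]], [[0.0, 0.0, 0.042], [0.0, 0.0, 0.0]], [[0.0, -0.001, 0.041], [0.0, 0.0, 0.0]], [[0.0, 0.0, 0.042], [0.0, 0.0, 0.0]]]
end [ 0.5517 -0.0687  0.075 ] [3.141 0.    0.275]
```

View pics/s4.png

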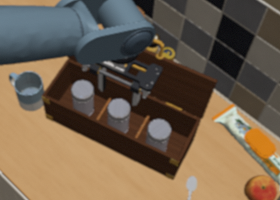

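The crop shows the right tin standing again at (158,130) and the gripper above the middle tin at (119,108).

send_rows(moves=[[[0.0, 0.0, 0.042], [0, 0, 0]], [[0.0, 0.0, 0.042], [0, 0, 0]], [[0.0, 0.0, 0.042], [0, 0, 0]], [[0.0, 0.0, 0.042], [0, 0, 0]], [[0.0, 0.0, 0.042], [0, 0, 0]], [[0.0, 0.0, 0.04], [0, 0, 0]], [[0, 0, 0], [0, 0, 0]]])

```text
time_s: 15.25
tool_pos: [0.5496, -0.0686, 0.0725]
orientation: [-3.138, 0.005, 0.275]
wrist_force: [-0.1, 0.2, 0.5]
finger_gap: 0.0799
grip_force: 0.0
```

send_rows(moves=[[[0, 0, 0], [0, 0, 0]], [[0, 0, 0], [0, 0, 0]], [[0, 0, 0], [0, 0, 0]], [[0, 0, 0], [0, 0, 0]], [[0, 0, 0], [0, 0, 0]], [[0, 0, 0], [0, 0, 0]]], fingers=0.0, force=25)

```text
time_s: 15.85
tool_pos: [0.5526, -0.0686, 0.0768]
orientation: [3.141, -0.002, 0.276]
wrist_force: [-2.0, 0.3, 5.9]
finger_gap: 0.0585
grip_force: 25.0
```

send_rows(moves=[[[0, 0, -0.02], [0, 0, 0]], [[0, 0, -0.02], [0, 0, 0]], [[0, 0, -0.02], [0, 0, 0]], [[0, 0, -0.01], [0, 0, 0]], [[0, 0, 0], [0, 0, 0]], [[0, 0, 0], [0, 0, 0]], [[0, 0, 0], [0, 0, 0]], [[0, 0, 0], [0, 0, 0]]])

```text
time_s: 16.65
tool_pos: [0.5513, -0.0684, 0.1099]
orientation: [-3.141, 0.001, 0.276]
wrist_force: [0.2, 0.4, -0.4]
finger_gap: 0.0586
grip_force: 25.0
```

```bash
python3 f.py
```

```text
[ 0.12530048 -0.21617108 -1.12889909] [0.38790635 0.30679937 0.36742666] [-0.00080032  0.00354846  0.1104079 ] 0.058860939695045446 24.999261796474457 17.05
```

The middle tin is also light (1.1 N), so the left one must be the full one. I'll set this one down and lift the left, checking its weight.

send_rows(moves=[[[0, 0, 0.02], [0, 0, 0]], [[0, 0, 0.02], [0, 0, 0]], [[0, 0, 0.015], [0, 0, 0]], [[0, 0, 0.01], [0, 0, 0]], [[0, 0, 0.005], [0, 0, 0]], [[0, 0, 0], [0, 0, 0]], [[0, 0, 0], [0, 0, 0]]])

```text
time_s: 17.75
tool_pos: [0.5511, -0.0682, 0.0769]
orientation: [-3.14, 0.003, 0.276]
wrist_force: [-7.6, 3.2, 13.0]
finger_gap: 0.0589
grip_force: 25.0
```

send_rows(moves=[[[0, 0, 0], [0, 0, 0]], [[0, 0, 0], [0, 0, 0]], [[0, 0, 0], [0, 0, 0]], [[0, 0, 0], [0, 0, 0]], [[0, 0, -0.03], [0, 0, 0]], [[0, 0, -0.07], [0, 0, 0]], [[0, 0, -0.08], [0, 0, 0]], [[0, 0, -0.07], [0, 0, 0]]], fingers=0.85)

```text
time_s: 18.55
tool_pos: [0.552, -0.0686, 0.2035]
orientation: [3.141, -0.002, 0.276]
wrist_force: [1.3, -0.5, -0.7]
finger_gap: 0.08
grip_force: 0.0
```

send_rows(moves=[[[0.002, -0.04, 0], [0, 0, 0]], [[0.002, -0.05, 0], [0, 0, 0]], [[0.002, -0.05, 0], [0, 0, 0]], [[0.001, -0.045, 0], [0, 0, 0]], [[0.001, -0.04, 0], [0, 0, 0]], [[0, 0, 0], [0, 0, 0]]])

```text
time_s: 19.15
tool_pos: [0.5246, 0.0424, 0.2015]
orientation: [3.141, -0.001, 0.279]
wrist_force: [0.8, 0.1, -0.4]
finger_gap: 0.0796
grip_force: 0.0
```

```bash
python3 - <<'E'
from h import *
s=env.state();print(RC.inv().apply(s["tool_pos"]-O),s["wrist_force"],s["finger_gap"])
im=env.get_image("scene");cv2.imwrite("pics/s5.png",im["color"][130:330,220:500])
im,P=cloud("top"); Q=RC.inv().apply((P-O).reshape(-1,3)).reshape(P.shape)
for c in("top","scene"):
    im,P=cloud(c); Q=RC.inv().apply((P-O).reshape(-1,3)).reshape(P.shape)
    m=(abs(Q[...,0])<.058)&(abs(Q[...,1])<.186)&(Q[...,2]>.105)&(Q[...,2]<.121)
    n,l,st,_=cv2.connectedComponentsWithStats(m.astype(np.uint8))
    for i in range(1,n):
        if st[i,4]>60: print(c,cv2.minEnclosingCircle((Q[l==i][:,:2]*1000).astype(np.float32)))
plan([(w(.002,.116,.075),down(A),6)])
E
```

```text
[0.0033292  0.11768729 0.20149365] [ 0.80147288  0.09466522 -0.37606684] 0.07961513683834928
top ((-3.654238224029541, -112.662841796875), 29.073989868164062)
top ((-0.44641372561454773, 3.073578357696533), 29.089046478271484)
top ((3.130366563796997, 123.53739929199219), 19.864761352539062)
scene ((4.267054080963135, 114.26692962646484), 30.015552520751953)
scene ((-2.300431728363037, 2.504159927368164), 29.910993576049805)
scene ((-5.291381359100342, -112.86738586425781), 30.034772872924805)
[[[0.0, 0.0, 0.042], [0.0, 0.0, 0.0]], [[-0.001, 0.0, 0.042], [0.0, 0.0, 0.0]], [[0.0, 0.0, 0.042], [0.0, 0.0, 0.0]], [[-0.001, -0.001, 0.042], [0.0, 0.0, 0.0]], [[0.0, 0.0, 0.042], [0.0, 0.0, 0.0]], [[-0.001, -0.001, 0.042], [0.0, 0.0, 0.0]]]
end [0.5237 0.0406 0.075 ] [ 3.141e+00 -1.000e-03  2.750e-01]
```

View pics/s5.png

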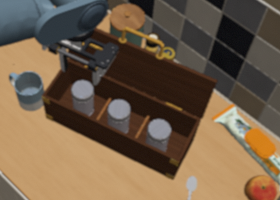

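All three tins stand, and the gripper is over the left one at crop (82,90).

send_rows(moves=[[[0.0, 0.0, 0.042], [0, 0, 0]], [[0.0, 0.0, 0.042], [0, 0, 0]], [[0.0, 0.0, 0.042], [0, 0, 0]], [[0.0, 0.0, 0.042], [0, 0, 0]], [[0.0, 0.0, 0.042], [0, 0, 0]], [[0.0, 0.0, 0.042], [0, 0, 0]], [[0, 0, 0], [0, 0, 0]]])

```text
time_s: 20.05
tool_pos: [0.5228, 0.0402, 0.0717]
orientation: [-3.139, 0.006, 0.274]
wrist_force: [-0.7, 0.9, -0.2]
finger_gap: 0.0799
grip_force: 0.0
```

send_rows(moves=[[[0, 0, 0], [0, 0, 0]], [[0, 0, 0], [0, 0, 0]], [[0, 0, 0], [0, 0, 0]], [[0, 0, 0], [0, 0, 0]], [[0, 0, 0], [0, 0, 0]], [[0, 0, 0], [0, 0, 0]]], fingers=0.0, force=35)

```text
time_s: 20.65
tool_pos: [0.5258, 0.0413, 0.076]
orientation: [-3.142, -0.002, 0.276]
wrist_force: [-2.1, 2.7, 5.3]
finger_gap: 0.0587
grip_force: 35.0
```

send_rows(moves=[[[0, 0, -0.02], [0, 0, 0]], [[0, 0, -0.02], [0, 0, 0]], [[0, 0, -0.02], [0, 0, 0]], [[0, 0, -0.01], [0, 0, 0]], [[0, 0, 0], [0, 0, 0]], [[0, 0, 0], [0, 0, 0]], [[0, 0, 0], [0, 0, 0]], [[0, 0, 0], [0, 0, 0]]])

```text
time_s: 21.45
tool_pos: [0.5245, 0.0409, 0.1089]
orientation: [-3.141, 0.001, 0.276]
wrist_force: [-0.3, -0.0, -4.8]
finger_gap: 0.0587
grip_force: 35.0
```

```bash
python3 f.py
```

```text
[ 0.35048196 -0.1306614  -4.89269801] [0.63449276 0.67070679 0.49189114] [0.00320907 0.11607107 0.10944791] 0.05892954613945006 34.99012649059296 21.85
```

The left tin weighs 4.9 N, so it is the heaviest. I'll raise it above the rim.

send_rows(moves=[[[0, 0, -0.03], [0, 0, 0]], [[0, 0, -0.04], [0, 0, 0]], [[0, 0, -0.05], [0, 0, 0]], [[0, 0, -0.05], [0, 0, 0]], [[0, 0, -0.04], [0, 0, 0]], [[0, 0, -0.03], [0, 0, 0]], [[0, 0, -0.02], [0, 0, 0]], [[0, 0, 0], [0, 0, 0]]])

```text
time_s: 22.65
tool_pos: [0.5256, 0.0408, 0.2412]
orientation: [3.14, -0.003, 0.276]
wrist_force: [1.2, 0.7, -4.7]
finger_gap: 0.0587
grip_force: 35.0
```

send_rows(moves=[[[0, 0, 0], [0, 0, 0]], [[0, 0, 0], [0, 0, 0]], [[0, 0, 0], [0, 0, 0]], [[0, 0, 0], [0, 0, 0]], [[0, 0, 0], [0, 0, 0]], [[0, 0, 0], [0, 0, 0]], [[0, 0, 0], [0, 0, 0]], [[0, 0, 0], [0, 0, 0]]])

```text
time_s: 23.45
tool_pos: [0.5249, 0.0408, 0.2395]
orientation: [3.142, -0.0, 0.276]
wrist_force: [0.3, -0.0, -4.2]
finger_gap: 0.0586
grip_force: 35.0
```

```bash
python3 f.py; python3 - <<'E'
from h import *
im=env.get_image("scene");cv2.imwrite("pics/s6.png",im["color"][80:330,180:500])
E
```

```text
[-0.10035715  0.06288935 -4.66957802] [0.34117484 0.35456291 0.34596075] [0.00320081 0.11603555 0.23945426] 0.058336126709687956 34.990108609199524 23.85
```

View pics/s6.png

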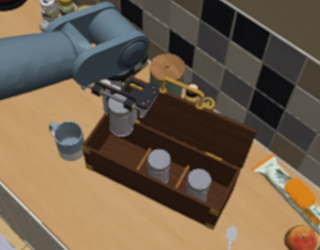

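The crop shows the heavy tin held up at (122,118), the other two standing at (159,165) and (199,184), and the lid open. I'm handing the job in.

```bash
python3 -c "
from workcell import env
print(env.close_job())"
```

```text
the job is handed in; nothing more can be done
None
```

I handed the job in with the heaviest tin (left bay, about 4.8 N against 1.4 N and 1.1 N) held upright about 50 mm above the rim, the lid open at about 1.78 rad, and the two lighter tins standing in the chest; the hand-in returned no verdict.

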